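# Put the porcelain back on its own display stands

## Robot

A 6-joint arm with a two-finger parallel gripper is mounted at the origin on the work surface. World frame = base frame: x ahead of the robot, y to its left, z up, the work surface at z = 0. Lengths are in m, angles in degrees, forces in N, time in s.
With the tool pointing down it reaches from about 0.35 to 0.875 m from the base axis. Payload 4.2 kg.
Tool frame: the origin (TCP) lies on the centre line of the jaws, within the pads' length; the fingertips stand 25 mm ahead of it and the grasp point (between the pads) lies 6 mm ahead of it; z points along the fingers, y is the line along which they close (so a half turn about z gives the same grasp; the last joint's range is limited). The gripper opens to 87 mm and grips with 3 to 60 N. Pads are 19 mm wide; open, the fingers measure 117 mm over their backs; the gripper's body (75 mm by 190 mm) begins 51 mm behind the grasp point.
Start: joints at [87.181, 22.042, 0.453, 0, -68.411, -14.817], TCP at [0.189, 0.596, 0.248] pointing down, gripper open.
Joint ranges: [-179.83, 179.83], [-69.29, 118.12], [-61.27, 80.66], [-181.25, 117.63], [-171.15, -9.14], [-177.46, 177.46]. Speed limits (degrees/s): [159.86, 159.86, 180, 180, 180, 180].

## Interface

Orientations are given as a 3x3 rotation matrix whose columns are the frame's x, y, z axes.
In Python, from station import r gives the robot as it stands.
- The arm moves only by the tool move_arm, never from a script. Its argument "series" is a list of rows, each an object with "grip": the opening, from 0 (shut) to 1 (fully open); "xyz": the shift along the tool's x, y, z in mm, a list of three; "angular": the turn, a rotation vector about the tool's x, y, z in rad, a list of three. A call has 1 to 10 rows; each row is the pose to reach, as a shift and turn from the pose commanded when the call began, along the tool's axes at that moment; what a row does not reach only later rows make up. A row lasts 1/10 s, in which the tool goes at most 50 mm and 8.59 degrees, less where a joint would pass 70% of its speed; a pose out of reach is approached as far as the arm can. A call with a gripper value outside its range is refused whole. The fingers move at their own pace and stop on an object; the grip force is fixed at half the most. Time passes only in rows, so rows that repeat a pose let the fingers close. It gives the time, the measured TCP pose, the force, the opening and the grip force at its end, in the units of the state.
- r.sense(): the state, without advancing time (a new reading comes with each control period).
- r.capture(name): name is "scene" or "top"; returns a dict with "img" (420x560x3 uint8, red, green, blue), "camera_matrix" (3x3 intrinsics, pixels), "rvec" (rotation vector, rad) and "tvec" (3), from world to camera coordinates, as OpenCV has them. Camera axes: x right, y down, z forward; pixel columns grow to the right and rows downward; lengths in m; the calibration is good to about 2 mm. A picture is of the moment at which its call begins. There is no depth.
- r.finish_job(): hands the job in; it is judged then, once.
The state is a dict: "time_s": time; "joints": joint angles; "joint_velocities": joint speeds; "effort": joint torques, N m; "tcp_pos": TCP position; "ee_rot": TCP orientation; "wrist_force": force on the tool from outside, world axes, zero at the start; "moment": the same for the moment, N m; "gripper_width": opening from 0.0 (shut) to 1.0 (fully open); "gripper_force": force on a finger pad.
Only numpy, scipy, OpenCV 4.12 (cv2) and the standard library are available. Lean on these libraries where they do the work, as an engineer would, in place of code of your own. Each camera call takes 0.05 s, during which the arm holds its last target. There are 200 camera calls.

## Task

The three porcelain pieces have been mixed up: put each one on the dark wooden stand of its own shape (round caddy on the round stand, square vase on the square stand, oblong flower brick on the oblong stand), standing upright in the middle, the square and the oblong piece turned to line up with their stand's edges. Only one piece fits on a stand, so use the empty tray as the spare place; never put a piece down on the bare counter or let one tip over, and leave the tea cup, the dish and the turtle where they are.

Things in the scene. Friction and masses are not known exactly. Their poses are not given: they have to be found in the camera images.
- caddy_mid (a point): round white porcelain tea caddy with blue bands: upright cylinder 54 mm across (straight sides from 4 to 52 mm up), sloping shoulder and small blue knob, 72 mm tall in all, about 0.2 kg. The point is its centre, 36 mm above its underside; z up. At the start it stands on the square stand.
- vase_mid (a point): square white porcelain vase with blue bands: body 48 x 48 mm with flat sides up to 52 mm, stepping in to a 26 mm square neck, 72 mm tall in all, about 0.2 kg. The point is on its axis, 36 mm above its underside; x and y square to its sides, z up. At the start it stands on the oblong stand.
- brick_mid (a point): oblong white porcelain flower brick with blue bands and three dark holes in its top: 68 mm (along its x) by 36 mm (along its y), flat sides, 72 mm tall, about 0.2 kg. The point is its centre, 36 mm above its underside; z up. At the start it stands on the round stand.
- round_stand_top (a point): round very dark wooden display stand, 92 mm across, fixed to the counter; top face 18 mm above the counter. The point is the centre of its top face; z up.
- square_stand_top (a point): square very dark wooden display stand, 84 x 84 mm, fixed to the counter; top face 18 mm above the counter. The point is the centre of its top face; x and y along its edges.
- oblong_stand_top (a point): oblong very dark wooden display stand, 112 mm (along its x) by 64 mm (along its y), fixed to the counter; top face 18 mm above the counter. The point is the centre of its top face; z up.
- tray_floor (a point): empty light bamboo tray, 140 mm (along its x) by 110 mm (along its y), fixed to the counter, low rim 6 mm thick and 12 mm high; the spare place. The point is the centre of its floor, 6 mm above the counter.
- teacup_mid (a point): small white tea cup, 60 mm across and 44 mm high, loose on the counter; the point is its centre. Leave it alone.
- dish_mid (a point): white porcelain dish, 84 mm across and 16 mm high, loose on the counter; the point is its centre. Leave it alone.
- turtle_mid (a point): terracotta turtle figurine, 27 mm high, about 68 x 58 mm, loose on the counter; the point is the centre of its shell. Leave it alone.
Mind the look-alikes: they are no part of the job. What is shaped like the part that bears vase_mid but green or purple is not meant.

How it is judged:
By the outcome, as a careful person would: the job done as asked, in the order asked, and still so for the second after the job is handed in, with the robot touching nothing.
It also fails if it takes over 115 s, if anything falls off the work surface, if the arm or the gripper's body presses on something with over 40 N, if the wrist force passes 120 N, or if a joint passes its speed limit or range.

## Working session

There is one attempt and no reset: what is moved stays moved. The work goes in short steps, Python scripts to look and compute and a tool call to move; the robot and the scene stay as the last step left them, time stands still between calls to the robot, and variables do not carry over. Pictures are saved under pics/ and viewed, at most 14 in all, crops included, and the job is handed in when it is done.

Besides the shell and the picture viewer there is one more tool, called by a JSON object that holds its "fn" and its "kwargs", one argument or row to a line. move_arm: Moves the arm, as the interface text tells. Its arguments: {"type":"object","properties":{"series":{"type":"array"}},"required":["series"]}

```bash
ls; mkdir -p pics; python3 - <<'E'
from station import r
import cv2,numpy as np
for n in("scene","top"):
    c=r.capture(n); cv2.imwrite(f"pics/{n}0.png",c["img"][:,:,::-1])
    R=cv2.Rodrigues(np.array(c["rvec"]))[0]; print(n,c["camera_matrix"],-R.T@np.array(c["tvec"]).ravel())
print(r.sense())
E
```

```text
pics
scene [[504.7624793    0.         273.99268995]
 [  0.         504.7624793  211.56131934]
 [  0.           0.           1.        ]] [1.05208082 0.26605216 0.84528124]
top [[528.91617094   0.         282.07362307]
 [  0.         528.91617094 209.62832304]
 [  0.           0.           1.        ]] [ 0.53101434 -0.01192264  1.16026942]
{'time_s': 0.1, 'joints': array([ 8.71794255e+01,  2.20852498e+01,  3.88887588e-01, -2.64969542e-02,
       -6.84107399e+01, -1.48164564e+01]), 'joint_velocities': array([ 0.072124  , -0.14376026,  0.097881  ,  0.07291002, -0.0073127 ,
       -0.00237328]), 'effort': array([-4.52236227e-04, -3.91694820e+01,  1.87933874e+01,  4.23192635e+00,
        1.34218097e-02, -7.74770047e-05]), 'tcp_pos': array([0.18919553, 0.59516993, 0.24658627]), 'ee_rot': array([[ 9.52943368e-01, -3.03147928e-01, -5.21477288e-04],
       [-3.03148370e-01, -9.52941582e-01, -1.84582308e-03],
       [ 6.26200486e-05,  1.91704985e-03, -9.99998160e-01]]), 'wrist_force': array([-0.12907039,  0.47422677, -0.27870643]), 'moment': array([ 0.01083222,  0.00765272, -0.01988115]), 'gripper_force': 0.0, 'gripper_width': 0.9981910475928566}
```

View pics/scene0.png

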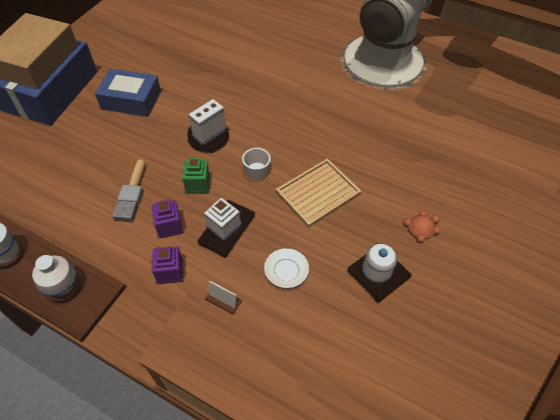

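View pics/top0.png

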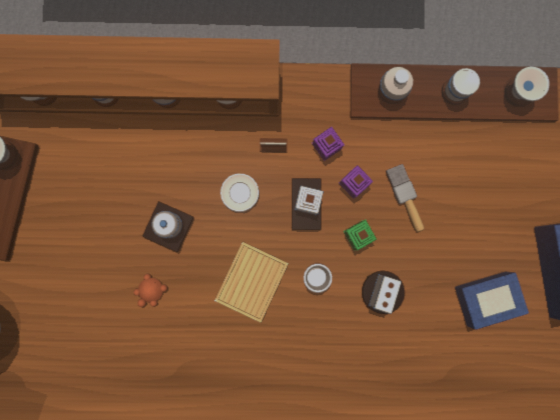

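The scene view shows the caddy on the square stand (380,265), the vase on the oblong stand (225,222) and the brick on the round stand (208,125). In the top view they are at (165,225), (308,200) and (387,295), with the tray at (251,282). The purple and green vases are decoys.

```bash
cat > h.py <<'E'
import cv2,numpy as np
def ray(c,uv,z):
    """pixels -> world points on plane z"""
    R=cv2.Rodrigues(np.array(c["rvec"]))[0]; t=np.array(c["tvec"]).ravel(); C=-R.T@t
    uv=np.atleast_2d(np.array(uv,float))
    d=np.c_[uv,np.ones(len(uv))]@np.linalg.inv(c["camera_matrix"]).T@R
    return C+d*((z-C[2])/d[:,2])[:,None]
def pix(c,P):
    return cv2.projectPoints(np.atleast_2d(np.array(P,float)),np.array(c["rvec"]),np.array(c["tvec"]),np.array(c["camera_matrix"]),None)[0][:,0]
def blob(mask,box):
    """largest contour's hull inside box x0,y0,x1,y1"""
    m=np.zeros(mask.shape,np.uint8);x0,y0,x1,y1=box
    m[y0:y1,x0:x1]=mask[y0:y1,x0:x1]*255
    cs=cv2.findContours(m,cv2.RETR_EXTERNAL,cv2.CHAIN_APPROX_NONE)[0]
    return cv2.convexHull(max(cs,key=cv2.contourArea))
def rect(c,hull,z):
    """min-area rectangle on the plane: centre, long, short (mm), long-side angle (deg)"""
    P=ray(c,hull[:,0],z)[:,:2]
    (x,y),(w,h),a=cv2.minAreaRect((P*1000).astype(np.float32))
    if h>w:w,h,a=h,w,a+90
    return np.round([x,y,w,h,(a+90)%180-90],1)
E
cat > m.py <<'E'
from station import r
from h import *
c=r.capture("top"); g=c["img"]; v=g.max(2).astype(int); s=v-g.min(2)
hsv=cv2.cvtColor(g,cv2.COLOR_RGB2HSV)
dark=(v<62)
white=(hsv[...,1]<50)&(v>120)
out=cv2.resize(g[120:330,130:420],None,fx=2.7,fy=2.7,interpolation=cv2.INTER_NEAREST)
def show(h,col): cv2.polylines(out,[((h-[130,120]+.5)*2.7).astype(int)],True,col,1)
for n,b in dict(sq=(138,198,198,255),ob=(285,172,326,236),rd=(358,266,410,320)).items():
    h=blob(dark,b);show(h,(255,0,0));print(n,rect(c,h,.009))
    h=blob(white,b);show(h,(0,255,0));print(' white',rect(c,h,.09),h[:,0].min(0),h[:,0].max(0))
tray=(hsv[...,0]>12)&(hsv[...,0]<30)&(v>140)
h=blob(tray,(205,235,295,330));show(h,(0,0,255));print('tray',rect(c,h,.008))
cv2.imwrite("pics/m1.png",out[:,:,::-1])
E
python3 m.py
```

```text
sq [565.1 199.6  71.7  45.3 -35.1]
 white [579.1 215.3  46.7  46.  -43.6] [152 212] [175 235]
ob [604.5 -77.1  51.6  13.3  82.3]
 white [632.5 -77.6  47.3  46.6  76.8] [296 186] [322 212]
rd [ 444.9 -232.4   88.8   63.8  -19.1]
 white [ 443.2 -237.5   66.6   36.5  -17.4] [375 276] [400 312]
tray [462.2  42.6 186.5 169.   84. ]
```

View pics/m1.png

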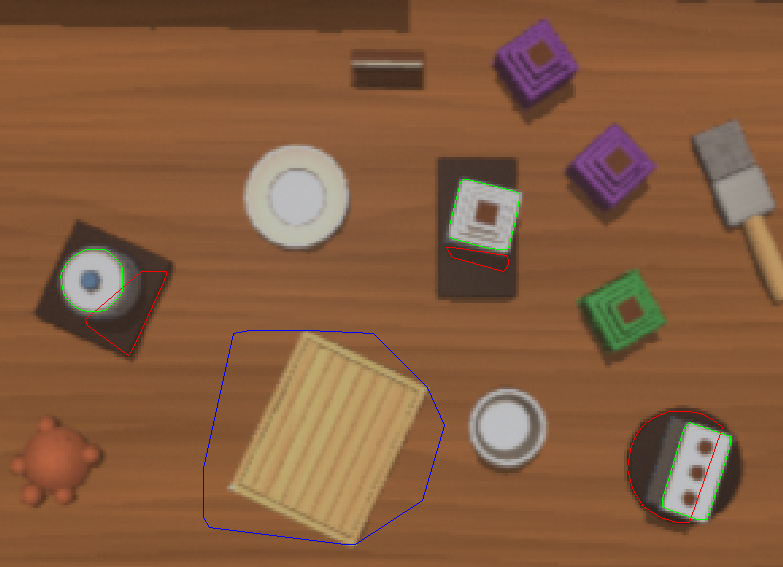

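The overlay fits the brick's top (green) and the vase body. The dark and tray thresholds need loosening and tightening respectively.

```bash
python3 - <<'E'
s=open('m.py').read()
s=s.replace("dark=(v<62)","print(g[235,153],g[225,300],g[290,366],g[190,270],g[314,374])\ndark=(v<84)&(s<38)").replace("(v>140)","(v>165)")
s=s.replace("m1.png","m2.png").replace("rect(c,h,.09)","rect(c,h,.09 if n=='rd' else .07)")
s=s.replace("tray=","blue=(g[...,2].astype(int)-g[...,0]>15)\nh=blob(blue,(150,212,178,238));print('knob',rect(c,h,.086))\ntray=",1)
open('m.py','w').write(s)
E
python3 m.py
```

```text
[62 47 39] [69 54 45] [61 46 40] [139  91  60] [90 60 39]
sq [575.3 222.8  85.7  83.1  67. ]
 white [580.  219.6  47.6  46.9 -43.6] [152 212] [175 235]
ob [629.8 -76.4 109.8  61.4   0.8]
 white [634.4 -78.8  48.2  47.5  76.8] [296 186] [322 212]
rd [ 444.6 -233.9   91.1   69.6  -19.6]
 white [ 443.2 -237.5   66.7   36.4  -17.1] [375 276] [400 312]
knob [579.7 218.7  12.2  10.1   1.8]
tray [459.6  40.3 139.2 109.3 -24.2]
```

View pics/m2.png

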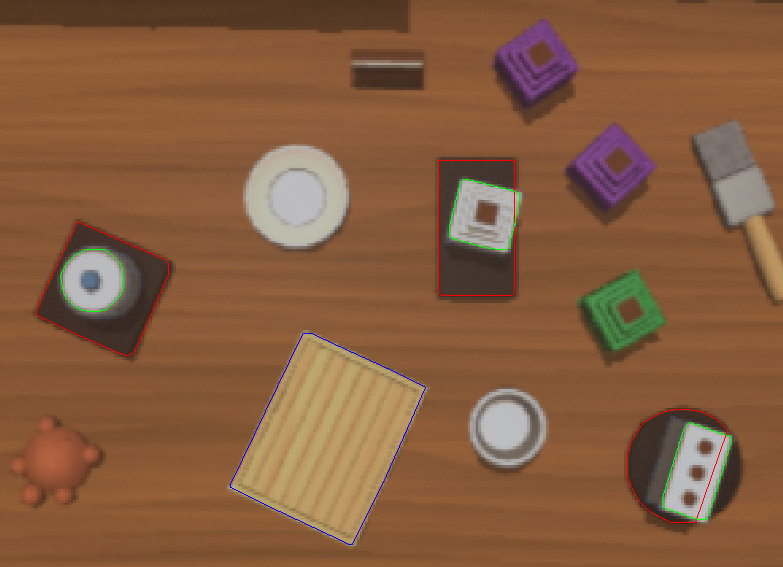

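```bash
cat >> h.py <<'E'
from scipy.spatial.transform import Rotation as Ro
def go(r,x,y,z,xa):
    """tool-frame shift (mm) and turn (rad) to reach TCP x,y,z (mm) pointing down, tool x at angle xa"""
    s=r.sense();R=s["ee_rot"];a=np.radians(xa)
    T=np.array([[np.cos(a),np.sin(a),0],[np.sin(a),-np.cos(a),0],[0,0,-1]])
    print('shift',np.round(R.T@(np.array([x,y,z])-s["tcp_pos"]*1000),1),'turn',np.round(Ro.from_matrix(R.T@T).as_rotvec(),3),
      '| at',np.round(s["tcp_pos"]*1000,1),'xa',round(np.degrees(np.arctan2(R[1,0],R[0,0])),1),'t',round(s["time_s"],1),'w',round(s["gripper_width"]*87,1),'gf',s["gripper_force"])
E
python3 - <<'E'
from station import r
from h import *
c=r.capture("top");g=c["img"];v=g.max(2).astype(int);s=v-g.min(2)
h=blob((v<84)&(s<38),(358,266,410,320))
print(cv2.minEnclosingCircle((ray(c,h[:,0],.009)[:,:2]*1000).astype(np.float32)))
go(r,580,219,150,-70)
E
```

```text
((441.2452392578125, -243.5639190673828), 46.01676559448242)
shift [486.4 240.2  97.3] turn [ 0.001 -0.001  0.914] | at [189.3 595.4 247. ] xa -17.6 t 0.2 w 87.1 gf 0.0
```

{"fn": "move_arm", "kwargs": {
  "series": [
    {"grip": 1,"xyz": [20,10,0],"angular": [0,0,0.05]},
    {"grip": 1,"xyz": [60,30,0],"angular": [0,0,0.15]},
    {"grip": 1,"xyz": [100,50,0],"angular": [0,0,0.25]},
    {"grip": 1,"xyz": [144,71,0],"angular": [0,0,0.36]},
    {"grip": 1,"xyz": [188,93,0],"angular": [0,0,0.47]},
    {"grip": 1,"xyz": [232,115,0],"angular": [0,0,0.58]},
    {"grip": 1,"xyz": [276,137,0],"angular": [0,0,0.69]},
    {"grip": 1,"xyz": [320,158,0],"angular": [0,0,0.8]},
    {"grip": 1,"xyz": [360,178,0],"angular": [0,0,0.914]},
    {"grip": 1,"xyz": [400,198,0],"angular": [0,0,0.914]}
  ]
}}

```text
time_s: 1.25
tcp_pos: [0.5116, 0.2832, 0.2478]
ee_rot: [[0.338, -0.941, -0.0], [-0.941, -0.338, 0.0], [-0.0, -0.0, -1.0]]
wrist_force: [0.3, 0.7, 0.0]
gripper_width: 1.002
gripper_force: 0.0
```

{"fn": "move_arm", "kwargs": {
  "series": [
    {"grip": 1,"xyz": [0,0,0],"angular": [0,0,0]},
    {"grip": 1,"xyz": [0,0,0],"angular": [0,0,0]},
    {"grip": 1,"xyz": [0,0,0],"angular": [0,0,0]}
  ]
}}

```text
time_s: 1.55
tcp_pos: [0.5101, 0.2856, 0.2475]
ee_rot: [[0.342, -0.94, -0.0], [-0.94, -0.342, 0.0], [-0.0, 0.0, -1.0]]
wrist_force: [0.4, -0.7, 0.3]
gripper_width: 1.0
gripper_force: 0.0
```

```bash
python3 -c "
from station import r
from h import *
go(r,580,219,140,-70)"
```

```text
shift [ 86.5 -43.  107.5] turn [ 0.  0. -0.] | at [510.1 285.6 247.5] xa -70.0 t 1.6 w 87.0 gf 0.0
```

{"fn": "move_arm", "kwargs": {
  "series": [
    {"grip": 1,"xyz": [20,-10,10],"angular": [0,0,0]},
    {"grip": 1,"xyz": [55,-28,25],"angular": [0,0,0]},
    {"grip": 1,"xyz": [80,-40,50],"angular": [0,0,0]},
    {"grip": 1,"xyz": [86.5,-43,80],"angular": [0,0,0]},
    {"grip": 1,"xyz": [86.5,-43,107],"angular": [0,0,0]},
    {"grip": 1,"xyz": [86.5,-43,130],"angular": [0,0,0]},
    {"grip": 1,"xyz": [86.5,-43,155],"angular": [0,0,0]},
    {"grip": 1,"xyz": [86.5,-43,175],"angular": [0,0,0]},
    {"grip": 1,"xyz": [86.5,-43,187],"angular": [0,0,0]},
    {"grip": 1,"xyz": [86.5,-43,192],"angular": [0,0,0]}
  ]
}}

```text
time_s: 2.55
tcp_pos: [0.5796, 0.2199, 0.0545]
ee_rot: [[0.343, -0.939, -0.002], [-0.939, -0.343, -0.001], [0.0, 0.002, -1.0]]
wrist_force: [-0.5, 0.2, 0.5]
gripper_width: 0.997
gripper_force: 0.0
```

{"fn": "move_arm", "kwargs": {
  "series": [
    {"grip": 0.75,"xyz": [0,0,0],"angular": [0,0,0]},
    {"grip": 0.65,"xyz": [0,0,0],"angular": [0,0,0]},
    {"grip": 0.6,"xyz": [0,0,0],"angular": [0,0,0]},
    {"grip": 0.5,"xyz": [0,0,0],"angular": [0,0,0]},
    {"grip": 0.4,"xyz": [0,0,0],"angular": [0,0,0]},
    {"grip": 0.4,"xyz": [0,0,0],"angular": [0,0,0]},
    {"grip": 0.4,"xyz": [0,0,0],"angular": [0,0,0]},
    {"grip": 0.4,"xyz": [0,0,0],"angular": [0,0,0]}
  ]
}}

```text
time_s: 3.35
tcp_pos: [0.5802, 0.2189, 0.056]
ee_rot: [[0.342, -0.94, -0.001], [-0.94, -0.342, -0.0], [0.0, 0.001, -1.0]]
wrist_force: [-3.3, -1.3, 4.9]
gripper_width: 0.606
gripper_force: 30.0
```

```bash
python3 -c "
from station import r
from h import *
go(r,460,40,170,-70)"
```

```text
shift [ 127.   174.2 -113.8] turn [ 0.001 -0.    -0.   ] | at [580.2 218.9  56. ] xa -70.0 t 3.4 w 52.7 gf 29.998371873807628
```

{"fn": "move_arm", "kwargs": {
  "series": [
    {"grip": 0.4,"xyz": [0,0,-5],"angular": [0,0,0]},
    {"grip": 0.4,"xyz": [0,0,-20],"angular": [0,0,0]},
    {"grip": 0.4,"xyz": [0,0,-45],"angular": [0,0,0]},
    {"grip": 0.4,"xyz": [0,0,-75],"angular": [0,0,0]},
    {"grip": 0.4,"xyz": [8,11,-100],"angular": [0,0,0]},
    {"grip": 0.4,"xyz": [26,36,-112],"angular": [0,0,0]},
    {"grip": 0.4,"xyz": [48,66,-114],"angular": [0,0,0]},
    {"grip": 0.4,"xyz": [70,96,-114],"angular": [0,0,0]},
    {"grip": 0.4,"xyz": [92,126,-114],"angular": [0,0,0]},
    {"grip": 0.4,"xyz": [110,151,-114],"angular": [0,0,0]}
  ]
}}

```text
time_s: 4.35
tcp_pos: [0.4748, 0.0627, 0.1691]
ee_rot: [[0.341, -0.94, -0.001], [-0.94, -0.341, 0.0], [-0.0, 0.0, -1.0]]
wrist_force: [0.3, -0.0, -1.5]
gripper_width: 0.613
gripper_force: 30.0
```

```bash
python3 -c "
from station import r
from h import *
go(r,460,40,46,-70)
c=r.capture('scene');cv2.imwrite('pics/s1.png',c['img'][:,:,::-1])"
```

```text
shift [ 16.4  21.6 123.1] turn [ 0.     0.    -0.001] | at [474.8  62.7 169.1] xa -70.0 t 4.3 w 53.3 gf 29.999616823915858
```

View pics/s1.png

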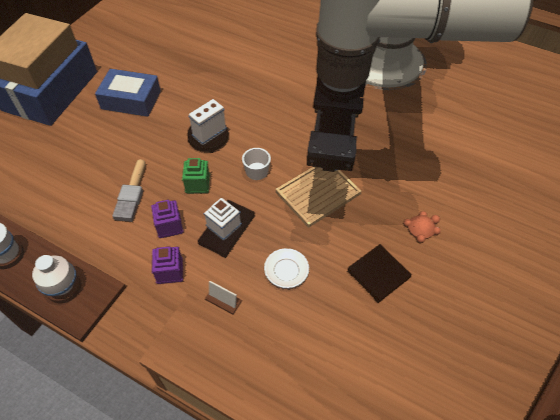

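The square stand (380,272) is now empty and the caddy is in the grip, hidden behind the gripper at (333,150). I'll lower it into the tray.

{"fn": "move_arm", "kwargs": {
  "series": [
    {"grip": 0.4,"xyz": [10,13,5],"angular": [0,0,0]},
    {"grip": 0.4,"xyz": [16,21,20],"angular": [0,0,0]},
    {"grip": 0.4,"xyz": [16.5,22,40],"angular": [0,0,0]},
    {"grip": 0.4,"xyz": [16.5,22,65],"angular": [0,0,0]},
    {"grip": 0.4,"xyz": [16.5,22,85],"angular": [0,0,0]},
    {"grip": 0.4,"xyz": [16.5,22,102],"angular": [0,0,0]},
    {"grip": 0.4,"xyz": [16.5,22,113],"angular": [0,0,0]},
    {"grip": 0.4,"xyz": [16.5,22,119],"angular": [0,0,0]},
    {"grip": 0.4,"xyz": [16.5,22,122],"angular": [0,0,0]},
    {"grip": 0.4,"xyz": [16.5,22,123],"angular": [0,0,0]}
  ]
}}

```text
time_s: 5.4
tcp_pos: [0.4616, 0.0413, 0.0467]
ee_rot: [[0.342, -0.94, 0.001], [-0.94, -0.342, 0.0], [0.0, -0.001, -1.0]]
wrist_force: [0.1, 0.2, -2.0]
gripper_width: 0.61
gripper_force: 30.0
```

{"fn": "move_arm", "kwargs": {
  "series": [
    {"grip": 0.4,"xyz": [0,0,0],"angular": [0,0,0]},
    {"grip": 0.4,"xyz": [0,0,1],"angular": [0,0,0]},
    {"grip": 0.4,"xyz": [0,0,1],"angular": [0,0,0]},
    {"grip": 0.4,"xyz": [0,0,1],"angular": [0,0,0]}
  ]
}}

```text
time_s: 5.8
tcp_pos: [0.4613, 0.0412, 0.0458]
ee_rot: [[0.342, -0.94, 0.001], [-0.94, -0.342, 0.0], [-0.0, -0.001, -1.0]]
wrist_force: [-0.5, -1.0, -2.1]
gripper_width: 0.607
gripper_force: 30.0
```

Still hanging (−2 N); lower by small steps until contact, then release.

{"fn": "move_arm", "kwargs": {
  "series": [
    {"grip": 0.4,"xyz": [0,0,1],"angular": [0,0,0]},
    {"grip": 0.4,"xyz": [0,0,1.5],"angular": [0,0,0]},
    {"grip": 0.4,"xyz": [0,0,2],"angular": [0,0,0]},
    {"grip": 0.4,"xyz": [0,0,2],"angular": [0,0,0]},
    {"grip": 0.4,"xyz": [0,0,2],"angular": [0,0,0]}
  ]
}}

```text
time_s: 6.3
tcp_pos: [0.4612, 0.0411, 0.044]
ee_rot: [[0.342, -0.94, 0.0], [-0.94, -0.342, -0.0], [0.0, -0.0, -1.0]]
wrist_force: [-2.3, 0.7, 5.9]
gripper_width: 0.609
gripper_force: 30.0
```

{"fn": "move_arm", "kwargs": {
  "series": [
    {"grip": 0.65,"xyz": [0,0,0],"angular": [0,0,0]},
    {"grip": 0.75,"xyz": [0,0,0],"angular": [0,0,0]},
    {"grip": 0.9,"xyz": [0,0,0],"angular": [0,0,0]},
    {"grip": 1,"xyz": [0,0,0],"angular": [0,0,0]},
    {"grip": 1,"xyz": [0,0,-5],"angular": [0,0,0]},
    {"grip": 1,"xyz": [0,0,-20],"angular": [0,0,0]},
    {"grip": 1,"xyz": [0,0,-50],"angular": [0,0,0]},
    {"grip": 1,"xyz": [0,0,-85],"angular": [0,0,0]},
    {"grip": 1,"xyz": [0,0,-115],"angular": [0,0,0]},
    {"grip": 1,"xyz": [0,0,-126],"angular": [0,0,0]}
  ]
}}

```text
time_s: 7.3
tcp_pos: [0.4628, 0.0417, 0.173]
ee_rot: [[0.343, -0.939, 0.006], [-0.94, -0.343, 0.002], [0.0, -0.007, -1.0]]
wrist_force: [0.5, -0.4, -1.0]
gripper_width: 0.996
gripper_force: 0.0
```

```bash
python3 -c "
from station import r
from h import *
go(r,634.4,-78.8,170,-103.2)
c=r.capture('top');g=c['img'];v=g.max(2).astype(int);s=v-g.min(2)
hsv=cv2.cvtColor(g,cv2.COLOR_RGB2HSV)
print(rect(c,blob((v<84)&(s<38),(138,198,198,255)),.009))
cv2.imwrite('pics/t2.png',cv2.resize(g[120:330,130:420],None,fx=2.7,fy=2.7)[:,:,::-1])"
```

```text
shift [ 171.9 -120.     3.8] turn [-0.007  0.002  0.58 ] | at [462.8  41.7 173. ] xa -70.0 t 7.3 w 86.6 gf 0.0
[575.2 223.2  85.3  83.1  67.4]
```

View pics/t2.png

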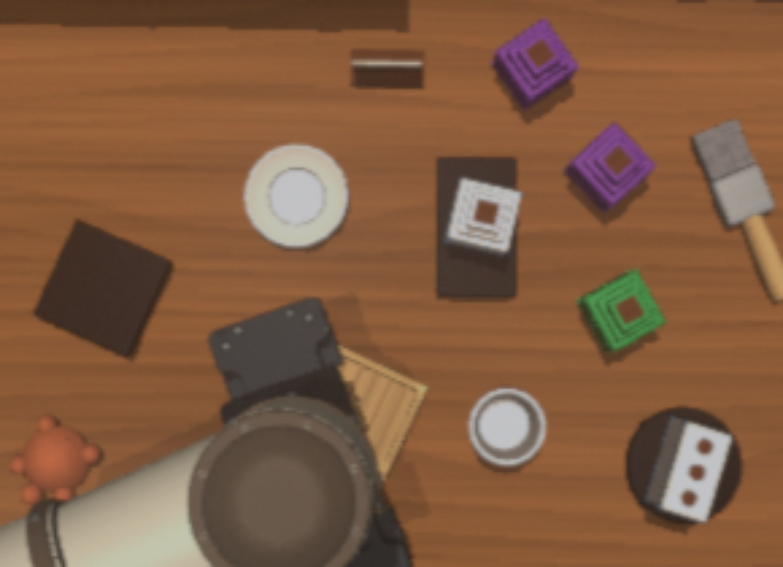

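The square stand at (104,288) in the crop is clear, the gripper is over the tray, and everything else is unmoved. Next is the vase.

{"fn": "move_arm", "kwargs": {
  "series": [
    {"grip": 1,"xyz": [10,-7,0],"angular": [0,0,0.05]},
    {"grip": 1,"xyz": [34,-24,0],"angular": [0,0,0.15]},
    {"grip": 1,"xyz": [65,-45,0],"angular": [0,0,0.25]},
    {"grip": 1,"xyz": [98,-68,0],"angular": [0,0,0.35]},
    {"grip": 1,"xyz": [130,-91,0],"angular": [0,0,0.45]},
    {"grip": 1,"xyz": [155,-108,0],"angular": [0,0,0.53]},
    {"grip": 1,"xyz": [168,-117,0],"angular": [0,0,0.57]},
    {"grip": 1,"xyz": [172,-120,0],"angular": [0,0,0.58]},
    {"grip": 1,"xyz": [172,-120,0],"angular": [0,0,0.58]},
    {"grip": 1,"xyz": [172,-120,0],"angular": [0,0,0.58]}
  ]
}}

```text
time_s: 8.35
tcp_pos: [0.6319, -0.0793, 0.1684]
ee_rot: [[-0.229, -0.973, -0.002], [-0.973, 0.229, 0.0], [0.001, 0.002, -1.0]]
wrist_force: [-0.0, 0.8, 0.1]
gripper_width: 1.003
gripper_force: 0.0
```

```bash
python3 -c "
from station import r
from h import *
go(r,634.4,-78.8,56,-103.2)"
```

```text
shift [ -1.1  -2.6 112.4] turn [ 0.002 -0.001 -0.001] | at [631.9 -79.3 168.4] xa -103.2 t 8.3 w 87.2 gf 0.0
```

{"fn": "move_arm", "kwargs": {
  "series": [
    {"grip": 1,"xyz": [-0.5,-1,8],"angular": [0,0,0]},
    {"grip": 1,"xyz": [-1,-2.5,28],"angular": [0,0,0]},
    {"grip": 1,"xyz": [-1,-2.5,55],"angular": [0,0,0]},
    {"grip": 1,"xyz": [-1,-2.5,80],"angular": [0,0,0]},
    {"grip": 1,"xyz": [-1,-2.5,98],"angular": [0,0,0]},
    {"grip": 1,"xyz": [-1,-2.5,108],"angular": [0,0,0]},
    {"grip": 1,"xyz": [-1,-2.5,112],"angular": [0,0,0]},
    {"grip": 1,"xyz": [-1,-2.5,112],"angular": [0,0,0]},
    {"grip": 1,"xyz": [-1,-2.5,112],"angular": [0,0,0]}
  ]
}}

```text
time_s: 9.25
tcp_pos: [0.6361, -0.0789, 0.0587]
ee_rot: [[-0.228, -0.974, 0.002], [-0.974, 0.228, 0.0], [-0.0, -0.002, -1.0]]
wrist_force: [-0.2, -0.2, 1.4]
gripper_width: 1.004
gripper_force: 0.0
```

{"fn": "move_arm", "kwargs": {
  "series": [
    {"grip": 0.75,"xyz": [0,0,0],"angular": [0,0,0]},
    {"grip": 0.65,"xyz": [0,0,0],"angular": [0,0,0]},
    {"grip": 0.58,"xyz": [0,0,0],"angular": [0,0,0]},
    {"grip": 0.5,"xyz": [0,0,0],"angular": [0,0,0]},
    {"grip": 0.35,"xyz": [0,0,0],"angular": [0,0,0]},
    {"grip": 0.35,"xyz": [0,0,0],"angular": [0,0,0]},
    {"grip": 0.35,"xyz": [0,0,0],"angular": [0,0,0]},
    {"grip": 0.35,"xyz": [0,0,0],"angular": [0,0,0]}
  ]
}}

```text
time_s: 10.05
tcp_pos: [0.635, -0.0791, 0.0575]
ee_rot: [[-0.229, -0.973, -0.001], [-0.973, 0.229, -0.0], [0.0, 0.001, -1.0]]
wrist_force: [-1.8, 1.6, 2.2]
gripper_width: 0.551
gripper_force: 30.0
```

```bash
python3 -c "
from station import r
from h import *
go(r,575,223,175,-112.8)"
```

```text
shift [-280.2  127.7 -117.4] turn [ 0.001 -0.     0.167] | at [635.  -79.1  57.5] xa -103.2 t 10.1 w 48.0 gf 30.027408987516537
```

{"fn": "move_arm", "kwargs": {
  "series": [
    {"grip": 0.35,"xyz": [0,0,-5],"angular": [0,0,0]},
    {"grip": 0.35,"xyz": [0,0,-20],"angular": [0,0,0]},
    {"grip": 0.35,"xyz": [0,0,-45],"angular": [0,0,0]},
    {"grip": 0.35,"xyz": [0,0,-75],"angular": [0,0,0]},
    {"grip": 0.35,"xyz": [-12,5,-100],"angular": [0,0,0.01]},
    {"grip": 0.35,"xyz": [-38,17,-113],"angular": [0,0,0.03]},
    {"grip": 0.35,"xyz": [-72,33,-117],"angular": [0,0,0.06]},
    {"grip": 0.35,"xyz": [-108,49,-117],"angular": [0,0,0.08]},
    {"grip": 0.35,"xyz": [-144,65,-117],"angular": [0,0,0.1]},
    {"grip": 0.35,"xyz": [-180,82,-117],"angular": [0,0,0.13]}
  ]
}}

```text
time_s: 11.05
tcp_pos: [0.5963, 0.1163, 0.1744]
ee_rot: [[-0.355, -0.935, 0.0], [-0.935, 0.355, 0.0], [-0.0, 0.0, -1.0]]
wrist_force: [1.6, 0.2, -1.8]
gripper_width: 0.547
gripper_force: 30.0
```

{"fn": "move_arm", "kwargs": {
  "series": [
    {"grip": 0.35,"xyz": [-36,17,0],"angular": [0,0,0.01]},
    {"grip": 0.35,"xyz": [-68,31,0],"angular": [0,0,0.03]},
    {"grip": 0.35,"xyz": [-90,41,0],"angular": [0,0,0.037]},
    {"grip": 0.35,"xyz": [-100,45.5,0],"angular": [0,0,0.037]},
    {"grip": 0.35,"xyz": [-100,45.5,0],"angular": [0,0,0.037]},
    {"grip": 0.35,"xyz": [-100,45.5,0],"angular": [0,0,0.037]},
    {"grip": 0.35,"xyz": [-100,45.5,0],"angular": [0,0,0.037]}
  ]
}}

```text
time_s: 11.75
tcp_pos: [0.5896, 0.2232, 0.1745]
ee_rot: [[-0.389, -0.921, -0.0], [-0.921, 0.389, -0.0], [0.001, 0.0, -1.0]]
wrist_force: [0.1, -0.6, -3.4]
gripper_width: 0.55
gripper_force: 30.0
```

```bash
python3 -c "
from station import r
from h import *
go(r,575.2,223,58,-112.8)"
```

```text
shift [  5.7  13.2 116.5] turn [ 0.    -0.001 -0.002] | at [589.6 223.2 174.5] xa -112.9 t 11.8 w 47.9 gf 30.018147634109482
```

{"fn": "move_arm", "kwargs": {
  "series": [
    {"grip": 0.35,"xyz": [3,7,4],"angular": [0,0,0]},
    {"grip": 0.35,"xyz": [5.5,13,18],"angular": [0,0,0]},
    {"grip": 0.35,"xyz": [5.5,13,38],"angular": [0,0,0]},
    {"grip": 0.35,"xyz": [5.5,13,60],"angular": [0,0,0]},
    {"grip": 0.35,"xyz": [5.5,13,80],"angular": [0,0,0]},
    {"grip": 0.35,"xyz": [5.5,13,96],"angular": [0,0,0]},
    {"grip": 0.35,"xyz": [5.5,13,106],"angular": [0,0,0]},
    {"grip": 0.35,"xyz": [5.5,13,111],"angular": [0,0,0]},
    {"grip": 0.35,"xyz": [5.5,13,112],"angular": [0,0,0]},
    {"grip": 0.35,"xyz": [5.5,13,112],"angular": [0,0,0]}
  ]
}}

```text
time_s: 12.75
tcp_pos: [0.5758, 0.2246, 0.0632]
ee_rot: [[-0.388, -0.922, 0.001], [-0.922, 0.388, 0.001], [-0.001, -0.001, -1.0]]
wrist_force: [-0.6, 1.0, -3.1]
gripper_width: 0.549
gripper_force: 30.0
```

```bash
python3 -c "
from station import r
from h import *
go(r,575.2,223,57.5,-112.8)"
```

```text
shift [ 1.8 -0.   5.7] turn [-0.001  0.001 -0.   ] | at [575.8 224.6  63.2] xa -112.8 t 12.8 w 47.7 gf 30.01815978132072
```

{"fn": "move_arm", "kwargs": {
  "series": [
    {"grip": 0.35,"xyz": [1.5,0,2],"angular": [0,0,0]},
    {"grip": 0.35,"xyz": [1.5,0,4],"angular": [0,0,0]},
    {"grip": 0.35,"xyz": [1.5,0,5],"angular": [0,0,0]},
    {"grip": 0.35,"xyz": [1.5,0,6],"angular": [0,0,0]},
    {"grip": 0.35,"xyz": [1.5,0,6],"angular": [0,0,0]},
    {"grip": 0.35,"xyz": [1.5,0,6],"angular": [0,0,0]},
    {"grip": 0.35,"xyz": [1.5,0,6],"angular": [0,0,0]}
  ]
}}

```text
time_s: 13.45
tcp_pos: [0.575, 0.2232, 0.0575]
ee_rot: [[-0.387, -0.922, 0.0], [-0.922, 0.387, -0.0], [-0.0, -0.0, -1.0]]
wrist_force: [-2.5, -0.5, 5.7]
gripper_width: 0.549
gripper_force: 30.1
```

Contact; release and rise, then take the brick.

{"fn": "move_arm", "kwargs": {
  "series": [
    {"grip": 0.6,"xyz": [0,0,0],"angular": [0,0,0]},
    {"grip": 0.75,"xyz": [0,0,0],"angular": [0,0,0]},
    {"grip": 0.9,"xyz": [0,0,0],"angular": [0,0,0]},
    {"grip": 1,"xyz": [0,0,0],"angular": [0,0,0]},
    {"grip": 1,"xyz": [0,0,-5],"angular": [0,0,0]},
    {"grip": 1,"xyz": [0,0,-20],"angular": [0,0,0]},
    {"grip": 1,"xyz": [0,0,-45],"angular": [0,0,0]},
    {"grip": 1,"xyz": [0,0,-80],"angular": [0,0,0]},
    {"grip": 1,"xyz": [0,0,-107],"angular": [0,0,0]},
    {"grip": 1,"xyz": [0,0,-117],"angular": [0,0,0]}
  ]
}}

```text
time_s: 14.45
tcp_pos: [0.5764, 0.2239, 0.1774]
ee_rot: [[-0.387, -0.922, 0.006], [-0.922, 0.387, 0.003], [-0.005, -0.004, -1.0]]
wrist_force: [-0.3, 0.6, 0.2]
gripper_width: 1.002
gripper_force: 0.0
```

```bash
python3 -c "
from station import r
from h import *
go(r,443.2,-237.5,170,162.9)"
```

```text
shift [477.  -55.8   5.2] turn [0.    0.007 1.472] | at [576.4 223.9 177.4] xa -112.8 t 14.4 w 87.2 gf 0.0
```

{"fn": "move_arm", "kwargs": {
  "series": [
    {"grip": 1,"xyz": [20,-2,0],"angular": [0,0,0.05]},
    {"grip": 1,"xyz": [60,-7,0],"angular": [0,0,0.18]},
    {"grip": 1,"xyz": [105,-12,0],"angular": [0,0,0.32]},
    {"grip": 1,"xyz": [150,-17,0],"angular": [0,0,0.46]},
    {"grip": 1,"xyz": [195,-23,0],"angular": [0,0,0.6]},
    {"grip": 1,"xyz": [240,-28,0],"angular": [0,0,0.74]},
    {"grip": 1,"xyz": [285,-33,0],"angular": [0,0,0.88]},
    {"grip": 1,"xyz": [330,-38,0],"angular": [0,0,1.02]},
    {"grip": 1,"xyz": [370,-43,0],"angular": [0,0,1.16]},
    {"grip": 1,"xyz": [405,-47,0],"angular": [0,0,1.3]}
  ]
}}

```text
time_s: 15.45
tcp_pos: [0.46, -0.1701, 0.1731]
ee_rot: [[-0.991, 0.133, -0.001], [0.133, 0.991, 0.0], [0.001, 0.0, -1.0]]
wrist_force: [1.1, -0.4, 0.2]
gripper_width: 1.0
gripper_force: 0.0
```

```bash
python3 -c "
from station import r
from h import *
go(r,443.2,-237.5,150,162.9)"
```

```text
shift [  7.6 -69.   23.1] turn [ 0.    -0.001  0.165] | at [ 460.  -170.1  173.1] xa 172.3 t 15.4 w 87.0 gf 0.0
```

{"fn": "move_arm", "kwargs": {
  "series": [
    {"grip": 1,"xyz": [3,-27,5],"angular": [0,0,0.06]},
    {"grip": 1,"xyz": [6,-50,10],"angular": [0,0,0.12]},
    {"grip": 1,"xyz": [7.5,-64,15],"angular": [0,0,0.15]},
    {"grip": 1,"xyz": [7.5,-69,20],"angular": [0,0,0.165]},
    {"grip": 1,"xyz": [7.5,-69,23],"angular": [0,0,0.165]},
    {"grip": 1,"xyz": [7.5,-69,23],"angular": [0,0,0.165]},
    {"grip": 1,"xyz": [7.5,-69,23],"angular": [0,0,0.165]}
  ]
}}

```text
time_s: 16.15
tcp_pos: [0.4455, -0.2352, 0.1506]
ee_rot: [[-0.958, 0.286, 0.0], [0.286, 0.958, 0.0], [-0.0, 0.0, -1.0]]
wrist_force: [-0.2, -0.5, 0.3]
gripper_width: 0.998
gripper_force: 0.0
```

```bash
python3 -c "
from station import r
from h import *
go(r,443.2,-237.5,57,162.9)
c=r.capture('scene');cv2.imwrite('pics/s3.png',c['img'][:,:,::-1])
c=r.capture('top');g=c['img'];v=g.max(2).astype(int);s=v-g.min(2)
hsv=cv2.cvtColor(g,cv2.COLOR_RGB2HSV);w=(hsv[...,1]<50)&(v>120);b=(138,198,198,255)
print(rect(c,blob((v<84)&(s<38),b),.009),rect(c,blob(w,b),.07))
b=(285,172,326,236);print(rect(c,blob((v<84)&(s<38),b),.009))
cv2.imwrite('pics/t3.png',cv2.resize(g[120:330,130:420],None,fx=2.7,fy=2.7)[:,:,::-1])"
```

```text
shift [ 1.5 -2.9 93.6] turn [0.    0.    0.008] | at [ 445.5 -235.2  150.6] xa 163.4 t 16.1 w 86.8 gf 0.0
[575.2 223.   85.5  83.3  67.3] [576.  222.4  48.   47.5  67.7]
[629.8 -76.4 109.8  61.4   0.8]
```

View pics/t3.png

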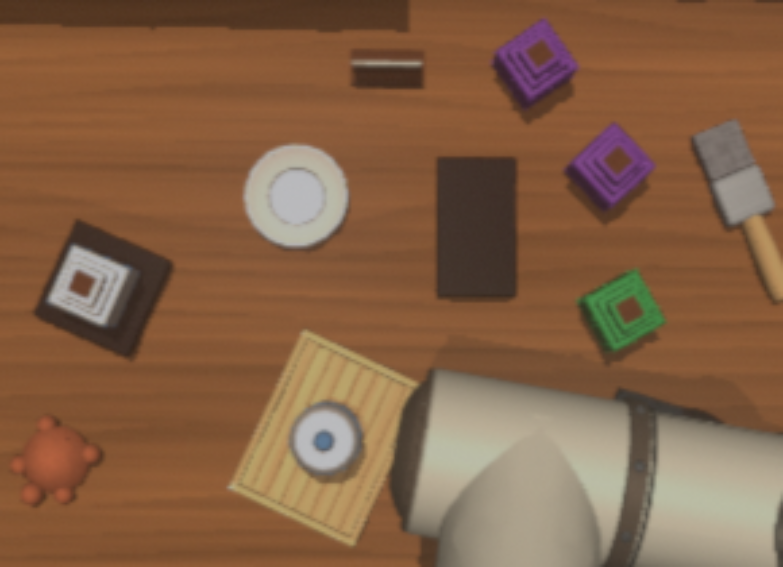

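View pics/s3.png

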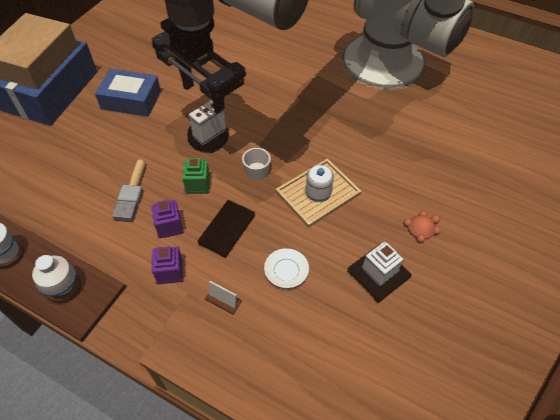

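The vase stands square and centred on its stand (within 1 mm and 0.5°). The caddy is upright in the tray at (325,440), and the open jaws straddle the brick. Descend and grip it.

{"fn": "move_arm", "kwargs": {
  "series": [
    {"grip": 1,"xyz": [1,-2,6],"angular": [0,0,0.008]},
    {"grip": 1,"xyz": [1.5,-3,22],"angular": [0,0,0.008]},
    {"grip": 1,"xyz": [1.5,-3,44],"angular": [0,0,0.008]},
    {"grip": 1,"xyz": [1.5,-3,66],"angular": [0,0,0.008]},
    {"grip": 1,"xyz": [1.5,-3,82],"angular": [0,0,0.008]},
    {"grip": 1,"xyz": [1.5,-3,91],"angular": [0,0,0.008]},
    {"grip": 1,"xyz": [1.5,-3,93.5],"angular": [0,0,0.008]},
    {"grip": 1,"xyz": [1.5,-3,93.5],"angular": [0,0,0.008]},
    {"grip": 1,"xyz": [1.5,-3,93.5],"angular": [0,0,0.008]}
  ]
}}

```text
time_s: 17.15
tcp_pos: [0.4434, -0.2385, 0.0578]
ee_rot: [[-0.955, 0.296, 0.002], [0.296, 0.955, -0.0], [-0.002, 0.0, -1.0]]
wrist_force: [-0.3, 0.4, 0.4]
gripper_width: 1.002
gripper_force: 0.0
```

{"fn": "move_arm", "kwargs": {
  "series": [
    {"grip": 0.75,"xyz": [0,0,0],"angular": [0,0,0]},
    {"grip": 0.6,"xyz": [0,0,0],"angular": [0,0,0]},
    {"grip": 0.5,"xyz": [0,0,0],"angular": [0,0,0]},
    {"grip": 0.43,"xyz": [0,0,0],"angular": [0,0,0]},
    {"grip": 0.35,"xyz": [0,0,0],"angular": [0,0,0]},
    {"grip": 0.2,"xyz": [0,0,0],"angular": [0,0,0]},
    {"grip": 0.2,"xyz": [0,0,0],"angular": [0,0,0]},
    {"grip": 0.2,"xyz": [0,0,0],"angular": [0,0,0]},
    {"grip": 0.2,"xyz": [0,0,0],"angular": [0,0,0]}
  ]
}}

```text
time_s: 18.05
tcp_pos: [0.4428, -0.2383, 0.057]
ee_rot: [[-0.955, 0.296, 0.0], [0.296, 0.955, 0.0], [-0.0, 0.0, -1.0]]
wrist_force: [0.9, 0.7, -0.6]
gripper_width: 0.41
gripper_force: 30.0
```

```bash
python3 -c "
from station import r
from h import *
go(r,629.8,-76.4,180,180.8)"
```

```text
shift [-130.7  209.9 -122.9] turn [ 0.     0.    -0.314] | at [ 442.8 -238.3   57. ] xa 162.8 t 18.1 w 35.6 gf 29.999908190220594
```

{"fn": "move_arm", "kwargs": {
  "series": [
    {"grip": 0.2,"xyz": [0,0,-5],"angular": [0,0,0]},
    {"grip": 0.2,"xyz": [0,0,-20],"angular": [0,0,0]},
    {"grip": 0.2,"xyz": [0,0,-45],"angular": [0,0,0]},
    {"grip": 0.2,"xyz": [0,0,-75],"angular": [0,0,0]},
    {"grip": 0.2,"xyz": [0,0,-102],"angular": [0,0,0]},
    {"grip": 0.2,"xyz": [-7,11,-118],"angular": [0,0,-0.02]},
    {"grip": 0.2,"xyz": [-22,35,-123],"angular": [0,0,-0.06]},
    {"grip": 0.2,"xyz": [-42,67,-123],"angular": [0,0,-0.1]},
    {"grip": 0.2,"xyz": [-62,99,-123],"angular": [0,0,-0.15]},
    {"grip": 0.2,"xyz": [-82,131,-123],"angular": [0,0,-0.2]}
  ]
}}

```text
time_s: 19.05
tcp_pos: [0.56, -0.1365, 0.1798]
ee_rot: [[-0.995, 0.099, -0.001], [0.099, 0.995, 0.0], [0.001, 0.0, -1.0]]
wrist_force: [0.7, -0.7, -2.7]
gripper_width: 0.411
gripper_force: 30.0
```

```bash
python3 -c "
from station import r
from h import *
go(r,629.8,-76.4,180,180.8)"
```

```text
shift [-63.6  66.7  -0.3] turn [ 0.    -0.001 -0.113] | at [ 560.  -136.5  179.8] xa 174.3 t 19.1 w 35.8 gf 29.99941509682685
```

{"fn": "move_arm", "kwargs": {
  "series": [
    {"grip": 0.2,"xyz": [-24,25,0],"angular": [0,0,-0.04]},
    {"grip": 0.2,"xyz": [-45,47,0],"angular": [0,0,-0.08]},
    {"grip": 0.2,"xyz": [-58,60,0],"angular": [0,0,-0.105]},
    {"grip": 0.2,"xyz": [-63,66,0],"angular": [0,0,-0.113]},
    {"grip": 0.2,"xyz": [-63.5,66.5,10],"angular": [0,0,-0.113]},
    {"grip": 0.2,"xyz": [-63.5,66.5,28],"angular": [0,0,-0.113]},
    {"grip": 0.2,"xyz": [-63.5,66.5,50],"angular": [0,0,-0.113]},
    {"grip": 0.2,"xyz": [-63.5,66.5,66],"angular": [0,0,-0.113]},
    {"grip": 0.2,"xyz": [-63.5,66.5,74],"angular": [0,0,-0.113]},
    {"grip": 0.2,"xyz": [-63.5,66.5,76],"angular": [0,0,-0.113]}
  ]
}}

```text
time_s: 20.05
tcp_pos: [0.6282, -0.0784, 0.1026]
ee_rot: [[-1.0, -0.012, -0.003], [-0.012, 1.0, -0.0], [0.003, -0.0, -1.0]]
wrist_force: [-0.3, 0.7, -2.1]
gripper_width: 0.413
gripper_force: 30.0
```

```bash
python3 -c "
from station import r
from h import *
go(r,629.8,-76.4,57,180.8)"
```

```text
shift [-1.8  2.  45.6] turn [-0.    -0.003 -0.002] | at [628.2 -78.4 102.6] xa -179.3 t 20.1 w 36.0 gf 29.999870841857046
```

{"fn": "move_arm", "kwargs": {
  "series": [
    {"grip": 0.2,"xyz": [-1,1,4],"angular": [0,0,0]},
    {"grip": 0.2,"xyz": [-1.5,1.8,14],"angular": [0,0,0]},
    {"grip": 0.2,"xyz": [-1.5,1.8,26],"angular": [0,0,0]},
    {"grip": 0.2,"xyz": [-1.5,1.8,35],"angular": [0,0,0]},
    {"grip": 0.2,"xyz": [-1.5,1.8,40],"angular": [0,0,0]},
    {"grip": 0.2,"xyz": [-1.5,1.8,41.5],"angular": [0,0,0]},
    {"grip": 0.2,"xyz": [-1.5,1.8,41.5],"angular": [0,0,0]},
    {"grip": 0.2,"xyz": [-1.5,1.8,41.5],"angular": [0,0,0]},
    {"grip": 0.2,"xyz": [-1.5,1.8,41.5],"angular": [0,0,0]}
  ]
}}

```text
time_s: 20.95
tcp_pos: [0.6315, -0.0758, 0.0631]
ee_rot: [[-1.0, -0.013, 0.001], [-0.013, 1.0, 0.0], [-0.001, 0.0, -1.0]]
wrist_force: [-0.7, 0.1, -3.3]
gripper_width: 0.414
gripper_force: 30.0
```

```bash
python3 -c "
from station import r
from h import *
go(r,629.8,-76.4,57,180.8)"
```

```text
shift [ 1.7 -0.6  6.1] turn [ 0.     0.001 -0.001] | at [631.5 -75.8  63.1] xa -179.3 t 20.9 w 36.1 gf 29.999899906106293
```

{"fn": "move_arm", "kwargs": {
  "series": [
    {"grip": 0.2,"xyz": [1.5,-0.5,2],"angular": [0,0,0]},
    {"grip": 0.2,"xyz": [1.5,-0.5,4],"angular": [0,0,0]},
    {"grip": 0.2,"xyz": [1.5,-0.5,5.5],"angular": [0,0,0]},
    {"grip": 0.2,"xyz": [1.5,-0.5,6.5],"angular": [0,0,0]},
    {"grip": 0.2,"xyz": [1.5,-0.5,6.5],"angular": [0,0,0]},
    {"grip": 0.2,"xyz": [1.5,-0.5,6.5],"angular": [0,0,0]},
    {"grip": 0.2,"xyz": [1.5,-0.5,6.5],"angular": [0,0,0]}
  ]
}}

```text
time_s: 21.65
tcp_pos: [0.6296, -0.0764, 0.0571]
ee_rot: [[-1.0, -0.013, 0.0], [-0.013, 1.0, -0.0], [-0.0, -0.0, -1.0]]
wrist_force: [-3.6, 1.0, 6.1]
gripper_width: 0.41
gripper_force: 30.0
```

{"fn": "move_arm", "kwargs": {
  "series": [
    {"grip": 0.45,"xyz": [0,0,0],"angular": [0,0,0]},
    {"grip": 0.6,"xyz": [0,0,0],"angular": [0,0,0]},
    {"grip": 0.75,"xyz": [0,0,0],"angular": [0,0,0]},
    {"grip": 0.75,"xyz": [0,0,0],"angular": [0,0,0]},
    {"grip": 0.75,"xyz": [0,0,-5],"angular": [0,0,0]},
    {"grip": 0.75,"xyz": [0,0,-20],"angular": [0,0,0]},
    {"grip": 0.75,"xyz": [0,0,-45],"angular": [0,0,0]},
    {"grip": 0.75,"xyz": [0,0,-80],"angular": [0,0,0]},
    {"grip": 1,"xyz": [0,0,-107],"angular": [0,0,0]},
    {"grip": 1,"xyz": [0,0,-115],"angular": [0,0,0]}
  ]
}}

```text
time_s: 22.65
tcp_pos: [0.6316, -0.0764, 0.1754]
ee_rot: [[-1.0, -0.013, 0.007], [-0.013, 1.0, -0.0], [-0.007, -0.0, -1.0]]
wrist_force: [0.6, 0.6, 0.5]
gripper_width: 0.858
gripper_force: 0.0
```

```bash
python3 -c "
from station import r
from h import *
go(r,461,41,150,-180)
go(r,461,41,150,-150)
c=r.capture('top');g=c['img'];b=g[...,2].astype(int)-g[...,0]>15
h=blob(b,(225,265,270,300));print(rect(c,h,.074),rect(c,h,.070))
cv2.imwrite('pics/t4.png',cv2.resize(g[120:330,130:420],None,fx=2.7,fy=2.7)[:,:,::-1])"
```

```text
shift [169.2 119.7  24.1] turn [-0.     0.007  0.013] | at [631.6 -76.4 175.4] xa -179.2 t 22.6 w 74.6 gf 0.0
shift [169.2 119.7  24.1] turn [-0.002  0.007 -0.51 ] | at [631.6 -76.4 175.4] xa -179.2 t 22.6 w 74.6 gf 0.0
[458.7  41.7   0.    0.    0. ] [458.4  41.9   0.    0.    0. ]
```

View pics/t4.png

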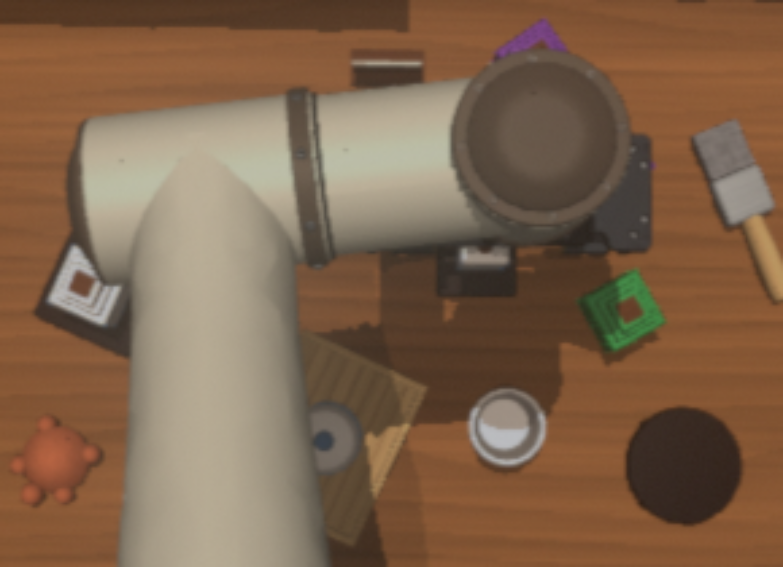

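The round stand at crop (684,465) is empty and the brick is on the oblong stand, mostly hidden by the arm. The caddy is in the tray at (325,440). Fetch the caddy.

{"fn": "move_arm", "kwargs": {
  "series": [
    {"grip": 1,"xyz": [12,8,0],"angular": [0,0.007,0]},
    {"grip": 1,"xyz": [40,28,0],"angular": [0,0.007,0]},
    {"grip": 1,"xyz": [74,52,0],"angular": [0,0.007,0]},
    {"grip": 1,"xyz": [108,76,0],"angular": [0,0.007,0]},
    {"grip": 1,"xyz": [138,98,0],"angular": [0,0.007,0]},
    {"grip": 1,"xyz": [158,112,0],"angular": [0,0.007,0]},
    {"grip": 1,"xyz": [168,119,10],"angular": [0,0.007,0]},
    {"grip": 1,"xyz": [169,120,24],"angular": [0,0.007,0]},
    {"grip": 1,"xyz": [169,120,24],"angular": [0,0.007,0]},
    {"grip": 1,"xyz": [169,120,24],"angular": [0,0.007,0]}
  ]
}}

```text
time_s: 23.7
tcp_pos: [0.4581, 0.0413, 0.1462]
ee_rot: [[-1.0, -0.013, -0.01], [-0.013, 1.0, -0.001], [0.01, -0.001, -1.0]]
wrist_force: [0.4, -0.3, -0.3]
gripper_width: 1.0
gripper_force: 0.0
```

```bash
python3 -c "
from station import r
from h import *
go(r,461,41,44,-179.2)
c=r.capture('top');g=c['img'];v=g.max(2).astype(int);s=v-g.min(2)
hsv=cv2.cvtColor(g,cv2.COLOR_RGB2HSV);w=(hsv[...,1]<50)&(v>120);d=(v<84)&(s<38);b=(285,172,326,236)
print(rect(c,blob(d,b),.009),rect(c,blob(w,b),.09))
print(rect(c,blob(d,(358,266,410,320)),.009))
c=r.capture('scene');cv2.imwrite('pics/s5.png',c['img'][:,:,::-1])"
```

```text
shift [ -3.9  -0.2 102.1] turn [-0.001 -0.01  -0.001] | at [458.1  41.3 146.2] xa -179.2 t 23.7 w 87.0 gf 0.0
[629.8 -76.4 109.8  61.4   0.8] [628.9 -78.8  65.4  34.7   0.7]
[ 4.413e+02 -2.440e+02  9.010e+01  8.890e+01  2.000e-01]
```

View pics/s5.png

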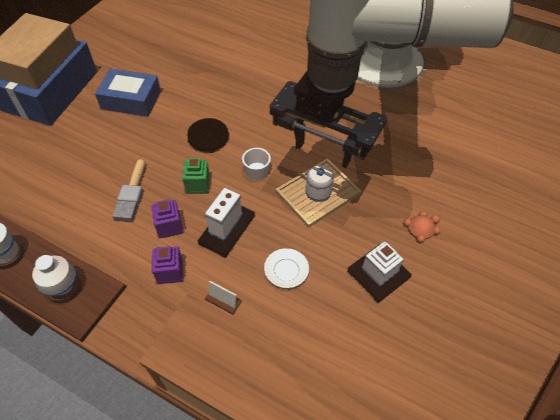

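The brick is upright and aligned on the oblong stand (0.1°, about 2 mm off). The caddy sits under the jaws at (320,183). Descend and grip it.

{"fn": "move_arm", "kwargs": {
  "series": [
    {"grip": 1,"xyz": [-2,0,6],"angular": [0,-0.007,0]},
    {"grip": 1,"xyz": [-3,0,22],"angular": [0,-0.007,0]},
    {"grip": 1,"xyz": [-3,0,45],"angular": [0,-0.007,0]},
    {"grip": 1,"xyz": [-3,0,68],"angular": [0,-0.007,0]},
    {"grip": 1,"xyz": [-3,0,86],"angular": [0,-0.007,0]},
    {"grip": 1,"xyz": [-3,0,97],"angular": [0,-0.007,0]},
    {"grip": 1,"xyz": [-3,0,101],"angular": [0,-0.007,0]},
    {"grip": 1,"xyz": [-3,0,101],"angular": [0,-0.007,0]},
    {"grip": 1,"xyz": [-3,0,101],"angular": [0,-0.007,0]},
    {"grip": 1,"xyz": [-3,0,101],"angular": [0,-0.007,0]}
  ]
}}

```text
time_s: 24.8
tcp_pos: [0.462, 0.0417, 0.0467]
ee_rot: [[-1.0, -0.013, 0.002], [-0.013, 1.0, 0.001], [-0.002, 0.001, -1.0]]
wrist_force: [0.9, -0.1, -0.6]
gripper_width: 0.999
gripper_force: 0.0
```

```bash
python3 -c "
from station import r
from h import *
go(r,461,41,44,-179.2)"
```

```text
shift [ 1.  -0.7  2.7] turn [ 0.001  0.002 -0.001] | at [462.   41.7  46.7] xa -179.3 t 24.8 w 86.9 gf 0.0
```

{"fn": "move_arm", "kwargs": {
  "series": [
    {"grip": 0.9,"xyz": [0.8,-0.5,2],"angular": [0,0,0]},
    {"grip": 0.75,"xyz": [0.8,-0.5,2],"angular": [0,0,0]},
    {"grip": 0.65,"xyz": [0.8,-0.5,2],"angular": [0,0,0]},
    {"grip": 0.6,"xyz": [0.8,-0.5,2],"angular": [0,0,0]},
    {"grip": 0.5,"xyz": [0.8,-0.5,2],"angular": [0,0,0]},
    {"grip": 0.4,"xyz": [0.8,-0.5,2],"angular": [0,0,0]},
    {"grip": 0.4,"xyz": [0.8,-0.5,2],"angular": [0,0,0]},
    {"grip": 0.4,"xyz": [0.8,-0.5,2],"angular": [0,0,0]},
    {"grip": 0.4,"xyz": [0.8,-0.5,2],"angular": [0,0,0]},
    {"grip": 0.4,"xyz": [0.8,-0.5,2],"angular": [0,0,0]}
  ]
}}

```text
time_s: 25.8
tcp_pos: [0.4608, 0.0411, 0.0441]
ee_rot: [[-1.0, -0.013, 0.0], [-0.013, 1.0, 0.0], [-0.0, 0.0, -1.0]]
wrist_force: [-0.3, 1.5, 0.7]
gripper_width: 0.611
gripper_force: 30.0
```

```bash
python3 -c "
from station import r
from h import *
go(r,441.3,-243.8,170,-179.2)"
```

```text
shift [  23.1 -284.6 -126. ] turn [ 0.     0.    -0.001] | at [460.8  41.1  44.1] xa -179.3 t 25.8 w 53.2 gf 30.00000896950951
```

{"fn": "move_arm", "kwargs": {
  "series": [
    {"grip": 0.4,"xyz": [0,0,-5],"angular": [0,0,0]},
    {"grip": 0.4,"xyz": [0,0,-20],"angular": [0,0,0]},
    {"grip": 0.4,"xyz": [0,0,-45],"angular": [0,0,0]},
    {"grip": 0.4,"xyz": [0,0,-75],"angular": [0,0,0]},
    {"grip": 0.4,"xyz": [1,-12,-103],"angular": [0,0,0]},
    {"grip": 0.4,"xyz": [3,-40,-120],"angular": [0,0,0]},
    {"grip": 0.4,"xyz": [6,-75,-126],"angular": [0,0,0]},
    {"grip": 0.4,"xyz": [9,-112,-126],"angular": [0,0,0]},
    {"grip": 0.4,"xyz": [12,-150,-126],"angular": [0,0,0]},
    {"grip": 0.4,"xyz": [15,-188,-126],"angular": [0,0,0]}
  ]
}}

```text
time_s: 26.8
tcp_pos: [0.4468, -0.1486, 0.1699]
ee_rot: [[-1.0, -0.013, -0.001], [-0.013, 1.0, 0.0], [0.001, 0.0, -1.0]]
wrist_force: [1.0, -0.2, -2.0]
gripper_width: 0.611
gripper_force: 30.0
```

```bash
python3 -c "
from station import r
from h import *
go(r,441.3,-243.8,100,-179.2)"
```

```text
shift [  6.6 -95.2  69.9] turn [ 0.    -0.001 -0.001] | at [ 446.8 -148.6  169.9] xa -179.3 t 26.8 w 53.2 gf 30.002193073451053
```

{"fn": "move_arm", "kwargs": {
  "series": [
    {"grip": 0.4,"xyz": [2,-33,0],"angular": [0,0,0]},
    {"grip": 0.4,"xyz": [4,-62,0],"angular": [0,0,0]},
    {"grip": 0.4,"xyz": [6,-84,0],"angular": [0,0,0]},
    {"grip": 0.4,"xyz": [6.5,-94,8],"angular": [0,0,0]},
    {"grip": 0.4,"xyz": [6.5,-95,22],"angular": [0,0,0]},
    {"grip": 0.4,"xyz": [6.5,-95,40],"angular": [0,0,0]},
    {"grip": 0.4,"xyz": [6.5,-95,56],"angular": [0,0,0]},
    {"grip": 0.4,"xyz": [6.5,-95,66],"angular": [0,0,0]},
    {"grip": 0.4,"xyz": [6.5,-95,70],"angular": [0,0,0]},
    {"grip": 0.4,"xyz": [6.5,-95,70],"angular": [0,0,0]}
  ]
}}

```text
time_s: 27.8
tcp_pos: [0.4425, -0.242, 0.0995]
ee_rot: [[-1.0, -0.013, -0.001], [-0.013, 1.0, 0.0], [0.001, 0.0, -1.0]]
wrist_force: [-0.6, -0.1, -2.6]
gripper_width: 0.616
gripper_force: 30.0
```

```bash
python3 -c "
from station import r
from h import *
go(r,441.3,-243.8,56,-179.2)"
```

```text
shift [ 1.2 -1.8 43.6] turn [ 0.    -0.001 -0.001] | at [ 442.5 -242.    99.5] xa -179.2 t 27.8 w 53.6 gf 29.999967995099723
```

{"fn": "move_arm", "kwargs": {
  "series": [
    {"grip": 0.4,"xyz": [0.5,-0.5,4],"angular": [0,0,0]},
    {"grip": 0.4,"xyz": [0.8,-0.8,14],"angular": [0,0,0]},
    {"grip": 0.4,"xyz": [0.8,-0.8,26],"angular": [0,0,0]},
    {"grip": 0.4,"xyz": [0.8,-0.8,34],"angular": [0,0,0]},
    {"grip": 0.4,"xyz": [0.8,-0.8,38],"angular": [0,0,0]},
    {"grip": 0.4,"xyz": [0.8,-0.8,39],"angular": [0,0,0]},
    {"grip": 0.4,"xyz": [0.8,-0.8,39],"angular": [0,0,0]},
    {"grip": 0.4,"xyz": [0.8,-0.8,39],"angular": [0,0,0]}
  ]
}}

```text
time_s: 28.6
tcp_pos: [0.4423, -0.2432, 0.0614]
ee_rot: [[-1.0, -0.013, 0.001], [-0.013, 1.0, -0.0], [-0.001, -0.0, -1.0]]
wrist_force: [0.1, -0.1, -3.4]
gripper_width: 0.611
gripper_force: 30.0
```

```bash
python3 -c "
from station import r
from h import *
go(r,441.3,-243.8,56,-179.2)"
```

```text
shift [ 1.1 -0.6  5.4] turn [-0.     0.001 -0.001] | at [ 442.3 -243.2   61.4] xa -179.3 t 28.6 w 53.2 gf 29.99998315499397
```

{"fn": "move_arm", "kwargs": {
  "series": [
    {"grip": 0.4,"xyz": [1,-0.5,2],"angular": [0,0,0]},
    {"grip": 0.4,"xyz": [1,-0.5,4],"angular": [0,0,0]},
    {"grip": 0.4,"xyz": [1,-0.5,5],"angular": [0,0,0]},
    {"grip": 0.4,"xyz": [1,-0.5,6],"angular": [0,0,0]},
    {"grip": 0.4,"xyz": [1,-0.5,6],"angular": [0,0,0]},
    {"grip": 0.4,"xyz": [1,-0.5,6],"angular": [0,0,0]},
    {"grip": 0.4,"xyz": [1,-0.5,6],"angular": [0,0,0]}
  ]
}}

```text
time_s: 29.3
tcp_pos: [0.4408, -0.2436, 0.0561]
ee_rot: [[-1.0, -0.013, -0.0], [-0.013, 1.0, -0.0], [0.0, -0.0, -1.0]]
wrist_force: [-2.6, 2.6, 6.2]
gripper_width: 0.612
gripper_force: 30.0
```

{"fn": "move_arm", "kwargs": {
  "series": [
    {"grip": 0.65,"xyz": [0,0,0],"angular": [0,0,0]},
    {"grip": 0.75,"xyz": [0,0,0],"angular": [0,0,0]},
    {"grip": 0.9,"xyz": [0,0,0],"angular": [0,0,0]},
    {"grip": 1,"xyz": [0,0,0],"angular": [0,0,0]},
    {"grip": 1,"xyz": [0,0,-5],"angular": [0,0,0]},
    {"grip": 1,"xyz": [0,0,-20],"angular": [0,0,0]},
    {"grip": 1,"xyz": [0,0,-45],"angular": [0,0,0]},
    {"grip": 1,"xyz": [0,0,-80],"angular": [0,0,0]},
    {"grip": 1,"xyz": [0,0,-115],"angular": [0,0,0]},
    {"grip": 1,"xyz": [0,0,-140],"angular": [0,0,0]}
  ]
}}

```text
time_s: 30.3
tcp_pos: [0.4416, -0.2438, 0.1978]
ee_rot: [[-1.0, -0.013, 0.003], [-0.013, 1.0, -0.001], [-0.003, -0.001, -1.0]]
wrist_force: [0.6, 0.1, -0.2]
gripper_width: 1.001
gripper_force: 0.0
```

{"fn": "move_arm", "kwargs": {
  "series": [
    {"grip": 1,"xyz": [5,-10,0],"angular": [0,0,0]},
    {"grip": 1,"xyz": [20,-40,0],"angular": [0,0,0]},
    {"grip": 1,"xyz": [40,-80,0],"angular": [0,0,0]},
    {"grip": 1,"xyz": [60,-120,0],"angular": [0,0,0]},
    {"grip": 1,"xyz": [75,-150,0],"angular": [0,0,0]},
    {"grip": 1,"xyz": [90,-180,0],"angular": [0,0,0]},
    {"grip": 1,"xyz": [100,-200,0],"angular": [0,0,0]},
    {"grip": 1,"xyz": [100,-200,0],"angular": [0,0,0]},
    {"grip": 1,"xyz": [100,-200,0],"angular": [0,0,0]}
  ]
}}

```text
time_s: 31.2
tcp_pos: [0.3428, -0.4448, 0.1942]
ee_rot: [[-1.0, -0.011, -0.001], [-0.011, 1.0, 0.001], [0.001, 0.001, -1.0]]
wrist_force: [0.0, -0.4, -0.2]
gripper_width: 0.998
gripper_force: 0.0
```

```bash
python3 -c "
from station import r
from h import *
c=r.capture('top');g=c['img'];v=g.max(2).astype(int);s=v-g.min(2)
hsv=cv2.cvtColor(g,cv2.COLOR_RGB2HSV);w=(hsv[...,1]<50)&(v>120);d=(v<84)&(s<38)
for b,z in(((285,172,326,236),.09),((358,266,410,320),.07),((138,198,198,255),.07)): print(rect(c,blob(d,b),.009),rect(c,blob(w,b),z))
print(rect(c,blob(g[...,2].astype(int)-g[...,0]>15,(365,275,410,315)),.086))
cv2.imwrite('pics/t6.png',cv2.resize(g[120:330,130:420],None,fx=2.7,fy=2.7)[:,:,::-1])
c=r.capture('scene');cv2.imwrite('pics/s6.png',c['img'][:,:,::-1])"
```

```text
[629.8 -76.4 109.8  61.4   0.8] [628.9 -78.8  65.4  34.7   0.7]
[ 441.4 -245.    91.1   90.   -89.2] [ 441.1 -246.    47.4   46.7  -89.2]
[575.6 223.1  84.9  83.1  66.8] [575.9 222.3  48.3  47.5  67.7]
[ 441.  -246.1   12.8   11.5   45.7]
```

View pics/t6.png

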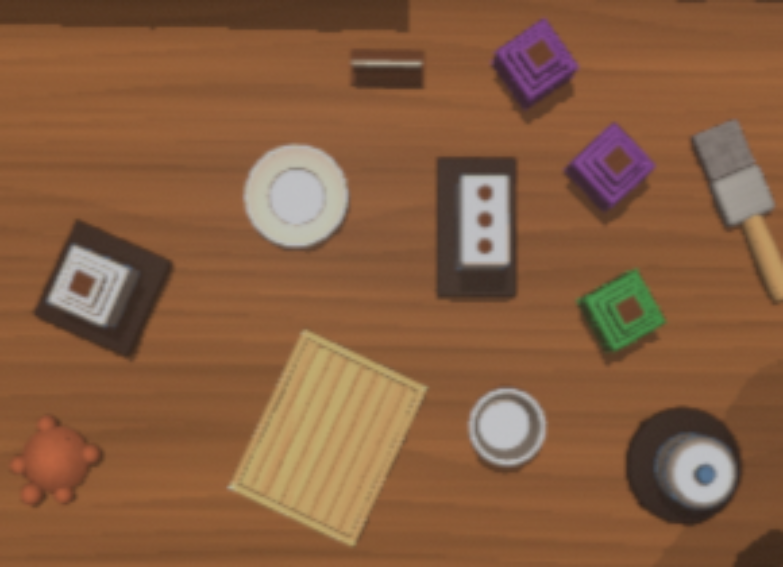

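View pics/s6.png

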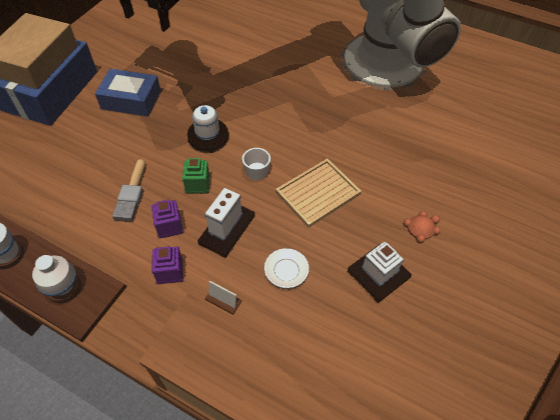

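All three pieces stand upright on their own stands, within about 2.5 mm of centre. The tray is empty, and the cup, dish and turtle haven't moved. Handing in.

```bash
python3 -c "
from station import r
print(r.finish_job())"
```

```text
the job is handed in; nothing more can be done
None
```

I put the caddy, vase and brick upright on the round, square and oblong stands, within about 2.5 mm of centre and 1° of the stand edges by camera, then handed the job in after about 31 s of robot time; no verdict came back.

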